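# Dry-fitting bridges: move three swapped ukulele bridges to their own bodies

### The job

Three ukulele bodies lie ready for their bridges to be glued, but each bridge has been laid on the wrong body. Using the cork pad as a free spot, put the long winged bridge on the figure-eight body, the plain rectangular bridge on the box-shaped body and the short round-ended bridge on the pineapple (egg-shaped) body: each flat within its blue tape marks, square to the body's centre line, white saddle towards the soundhole. The soundboards are thin, so go gently on them, and leave the block plane and the tape roll where they are.

Things in the scene. Friction and masses are not known exactly. Their poses are not given: they have to be found in the camera images.
- eight_uke: Figure-eight ukulele body, no neck, pale top: 260 mm long (tail 155 mm behind the soundhole), 180 mm wide, flat top 66 mm above the bench. Fixed. Origin on the bench below the soundhole's centre (hole 51 mm wide); x along the centre line to the neck end. The bridge's place: centre line, 80 mm from the soundhole towards the tail (x = -80 mm), framed by blue tape 5 mm clear of the bridge.
- pine_uke: Pineapple (egg-shaped) ukulele body, no neck, pale top: 258 mm long (tail 155 mm behind the soundhole), 172 mm wide, flat top 60 mm above the bench. Fixed. Origin on the bench below the soundhole's centre (hole 51 mm wide); x along the centre line to the neck end. The bridge's place: centre line, 80 mm from the soundhole towards the tail (x = -80 mm), framed by blue tape 5 mm clear of the bridge.
- box_uke: Box-shaped (rectangular) ukulele body, no neck, pale top: 240 mm long (tail 145 mm behind the soundhole), 158 mm wide, flat top 54 mm above the bench. Fixed. Origin on the bench below the soundhole's centre (hole 51 mm wide); x along the centre line to the neck end. The bridge's place: centre line, 80 mm from the soundhole towards the tail (x = -80 mm), framed by blue tape 5 mm clear of the bridge.
- winged_bridge_mid (a point): The long dark wooden bridge with two low wings: 112 mm long; the middle 58 mm is 28 mm wide, the wings are 22 mm wide and 4.5 mm high; 22 g. Point: its centre, 4.5 mm above its underside; x to the side with the white saddle, y along the bridge. Grip the 9 mm high middle across its width; the saddle, 6 mm ahead of the centre, stands 3 mm higher.
- bar_bridge_mid (a point): The plain rectangular dark wooden bridge: 82 mm long, 24 mm wide; 18 g. Point: its centre, 4.5 mm above its underside; x to the side with the white saddle, y along the bridge. Grip the 9 mm high middle across its width; the saddle, 6 mm ahead of the centre, stands 3 mm higher.
- round_bridge_mid (a point): The short dark wooden bridge with half-round ends: 66 mm long, 28 mm wide; 18 g. Point: its centre, 4.5 mm above its underside; x to the side with the white saddle, y along the bridge. Grip the 9 mm high middle across its width; the saddle, 6 mm ahead of the centre, stands 3 mm higher.
- pad: Empty cork pad flat on the bench, 90 mm (x) by 160 mm (y), 8 mm thick, fixed: the free spot to lay a bridge on. Origin at the centre of its underside.
- tape_roll: Bystander: roll of blue tape lying flat, 68 mm across, 24 mm high, loose. Origin at the centre of its underside.
- plane: Bystander: steel and brass block plane, 150 mm (x) by 45 mm, 50 mm high, loose. Origin at the centre of its sole.
There are look-alikes about, which are no part of the job. What is shaped like the part that bears round_bridge_mid but orange or pink is not meant.

How it is judged (in metres and radians):
At the end, for the whole second after the job is handed in: Each bridge rests flat, released and still on its own body (winged: figure-eight, rectangular: box, round-ended: pineapple), its centre within 10 mm along and across of its place, square to the centre line within 0.15 rad, saddle towards the soundhole (x of winged_bridge_mid in the frame of eight_uke between -0.09 and -0.07 m and y of winged_bridge_mid in the frame of eight_uke between -0.01 and 0.01 m and z of winged_bridge_mid in the frame of eight_uke between 0.067 and 0.074 m and angle between the x axis of winged_bridge_mid and the x axis of eight_uke, either way round below 0.15 rad and x of eight_uke in the frame of winged_bridge_mid above 0.03 m and angle between each of winged_bridge_mid, bar_bridge_mid, round_bridge_mid's own z axis and vertical below 0.1 rad and linear speed of each of winged_bridge, bar_bridge, round_bridge below 0.02 m/s and x of bar_bridge_mid in the frame of box_uke between -0.09 and -0.07 m and y of bar_bridge_mid in the frame of box_uke between -0.01 and 0.01 m and z of bar_bridge_mid in the frame of box_uke between 0.055 and 0.062 m and angle between the x axis of bar_bridge_mid and the x axis of box_uke, either way round below 0.15 rad and x of box_uke in the frame of bar_bridge_mid above 0.03 m and x of round_bridge_mid in the frame of pine_uke between -0.09 and -0.07 m and y of round_bridge_mid in the frame of pine_uke between -0.01 and 0.01 m and z of round_bridge_mid in the frame of pine_uke between 0.061 and 0.068 m and angle between the x axis of round_bridge_mid and the x axis of pine_uke, either way round below 0.15 rad and x of pine_uke in the frame of round_bridge_mid above 0.03 m); the robot touches nothing.
It fails at once if a soundboard or body is pressed or struck with more than 25 N (contact force between any of eight_uke, box_uke, pine_uke and anything else above 25 N).
It fails at once if the block plane or the tape roll is shifted by more than 15 mm (distance of any of plane, tape_roll from where it was at the start of the episode above 0.015 m).
It also fails if it takes over 98 s, if anything falls off the work surface, if the arm or the gripper's body presses on something with over 40 N, if the wrist force passes 120 N, or if a joint passes its speed limit or range.

### The arm

A 7-joint arm with a two-finger parallel gripper is mounted at the origin on the work surface. World frame = base frame: x ahead of the robot, y to its left, z up, the work surface at z = 0. Lengths are in mm, angles in degrees, forces in N, time in s.
With the tool pointing down it reaches from about 425 to 975 mm from the base axis. Payload 16.7 kg.
Tool frame: the origin (TCP) lies midway between the tips of the shut fingers; the grasp point (between the pads) lies manip.tcp_to_grasp behind it (manip.tcp_to_grasp is the distance from the TCP to the grasp point, in mm); z points along the fingers, y is the direction in which the jaws open and shut (so a half turn about z gives the same grasp; the last joint's range is limited). The gripper opens to 85 mm and grips with 20 to 120 N. Pads are 22 mm wide; open, the fingers measure 114 mm over their backs; the gripper's body (76 mm by 85 mm) begins 54 mm behind the grasp point. The pads swing forward as they close: fully open they stand 13 mm farther back than shut.
Start: joints at [-74.169, 24.414, 4.234, 92.017, -1.954, 63.644, -3.845], TCP at [278.809, 614.688, 231.302] pointing down, gripper open.
Joint ranges: [-163.25, 163.25], [-28.42, 122.38], [-70.27, 78.77], [12.13, 141.07], [-58.53, 238.53], [9.26, 117.41], [-156.51, 156.51]. Speed limits (degrees/s): [108.29, 108.29, 136.94, 136.94, 172.46, 172.46, 172.46].

### API

Orientations are given as [roll, pitch, yaw] about the fixed x, y, z axes, in that order (R = Rz(yaw) Ry(pitch) Rx(roll)).
In Python, from bench import manip, grab_frame, calibration gives the robot as it stands.
- The arm moves only by the shell command python3 -m handwheel 'ROWS' [OPENING] [FORCE]. ROWS is JSON, a list that holds one entry, the list of rows, each a list of 4 numbers: the shift along the tool's x, y, z in mm, then the turn about the tool's z in degrees. In form: [[[dx, dy, dz, roll], ...]]. A call has 1 to 20 rows; each row is the pose to reach, as a shift and turn from the pose commanded when the call began, along the tool's axes at that moment; what a row does not reach only later rows make up. A row lasts 1/12 s, in which the tool goes at most 41.7 mm and 7.16 degrees, less where a joint would pass 70% of its speed; a pose out of reach is approached as far as the arm can. A call with a gripper value outside its range is refused whole. OPENING is the closure, from 0 (fully open) to 1 (shut), set as the call begins (- or left out, the last holds). The fingers move at their own pace and stop on an object; FORCE is the grip in N (left out, the last holds). Time passes only in rows, so rows that repeat a pose let the fingers close. It gives the time, the measured TCP pose, the force and the opening at its end, in the units of the state.
- manip.observe(): the state, without advancing time (a new reading comes with each control period).
- grab_frame(name): name is "scene" or "top" or "wrist"; returns the picture (384x512x3 uint8, red, green, blue); there is no depth.
- calibration(name): a dict with "intrinsics" (3x3 intrinsics, pixels), "R" (3x3) and "t" (3): a world point X has camera coordinates R X + t; the wrist camera has in their place "tool_from_camera" (4x4, takes a point from camera to tool coordinates, whose origin is the TCP and whose axes are the flange's). Camera axes: x right, y down, z forward; pixel columns grow to the right and rows downward; lengths in mm; the calibration is good to about 2 mm. A picture is of the moment at which its call begins: read the wrist's pose just before it. calibration takes no time and is no camera call.
- manip.finish_job(): hands the job in, once; it reports no verdict.
The state is a dict: "t": time; "joint_pos": joint angles; "joint_vel": joint speeds; "joint_efforts": joint torques, N m; "ee_pos": TCP position; "tool_rot": TCP orientation; "ft_force": force on the tool from outside, world axes, zero at the start; "ft_torque": the same for the moment, N m; "finger_gap": opening from 0.0 (shut) to 1.0 (fully open).
Only numpy, scipy, OpenCV 4.12 (cv2) and the standard library are available. Lean on these libraries where they do the work, as an engineer would, in place of code of your own. Each camera call takes 0.05 s, during which the arm holds its last target. There are 200 camera calls.

## Working session

There is one attempt and no reset: what is moved stays moved. The work goes in short steps, Python scripts to look and compute and a shell command to move; the robot and the scene stay as the last step left them, time stands still between calls to the robot, and variables do not carry over. Pictures are saved under pics/ and viewed, about 12 in all and at most 16, crops included, and the job is handed in when it is done.

```bash
mkdir -p pics; ls
cat > h.py <<'E'
import numpy as np, cv2
from bench import manip, grab_frame, calibration
from scipy.spatial.transform import Rotation as Ro
def save(n,f,crop=None,s=1):
    im=grab_frame(n)
    cv2.imwrite('pics/raw_'+f,im[:,:,::-1])
    if crop: im=im[crop[1]:crop[3],crop[0]:crop[2]]
    im=cv2.resize(im,None,fx=s,fy=s,interpolation=cv2.INTER_CUBIC)
    cv2.imwrite('pics/'+f,im[:,:,::-1])
def ray(n,u,v,z,st=None):
    c=calibration(n);K=np.array(c['intrinsics'])
    d=np.linalg.inv(K)@[u,v,1]
    if n=='wrist':
        st=st or manip.observe();T=np.array(c['tool_from_camera'])
        Rt=Ro.from_euler('xyz',st['tool_rot'],degrees=True).as_matrix()
        o=Rt@T[:3,3]+st['ee_pos'];d=Rt@T[:3,:3]@d
    else:
        R=np.array(c['R']);o=-R.T@np.array(c['t']);d=R.T@d
    return o+d*(z-o[2])/d[2]
E
python3 - <<'E'
from h import *
save('top','top1.png',s=1.56);save('scene','sc1.png',s=1.56)
print(manip.observe(),manip.tcp_to_grasp);print(calibration('top'),calibration('wrist'))
E
```

```text
pics
{'t': 0.1, 'joint_pos': array([-74.17008497,  24.44407674,   4.2299848 ,  92.04810055,
        -1.95438177,  63.64517514,  -3.8444502 ]), 'joint_vel': array([-0.04837094, -0.00444508, -0.06791857,  0.0423094 , -0.0082642 ,
        0.05099775, -0.00404733]), 'joint_efforts': array([ 7.26277940e-03, -9.51530600e+01,  3.77113625e+00, -4.64401889e+01,
        1.97094341e-02,  6.30985698e-03,  1.46369786e-05]), 'ee_pos': array([278.65045384, 614.38974419, 230.70668347]), 'tool_rot': array([-1.79934812e+02,  3.25754047e-03,  1.55603737e+02]), 'ft_force': array([-0.73436433,  0.13100763, -0.59050682]), 'ft_torque': array([ 0.03452291, -0.03096584,  0.04777571]), 'finger_gap': 1.0012944947012055} 18.700000000000003
{'intrinsics': array([[412.47568378,   0.        , 255.86866651],
       [  0.        , 412.47568378, 190.68760221],
       [  0.        ,   0.        ,   1.        ]]), 'R': array([[ 2.47272912e-04, -9.99981578e-01,  6.06490036e-03],
       [-9.83973860e-01, -1.32475379e-03, -1.78307844e-01],
       [ 1.78312594e-01, -5.92361272e-03, -9.83956061e-01]]), 't': array([ -26.94198075,  601.76786036, 1018.9982203 ])} {'intrinsics': array([[306.2538689 ,   0.        , 253.78944432],
       [  0.        , 306.2538689 , 196.1741992 ],
       [  0.        ,   0.        ,   1.        ]]), 'tool_from_camera': array([[ 6.32029776e-04, -9.45438085e-01, -3.25801209e-01,
         8.30635391e+01],
       [ 9.99998846e-01,  1.04768632e-03, -1.10034429e-03,
        -1.34495329e-01],
       [ 1.38164486e-03, -3.25800138e-01,  9.45437656e-01,
        -1.41491146e+02],
       [ 0.00000000e+00,  0.00000000e+00,  0.00000000e+00,
         1.00000000e+00]])}
```

View pics/top1.png

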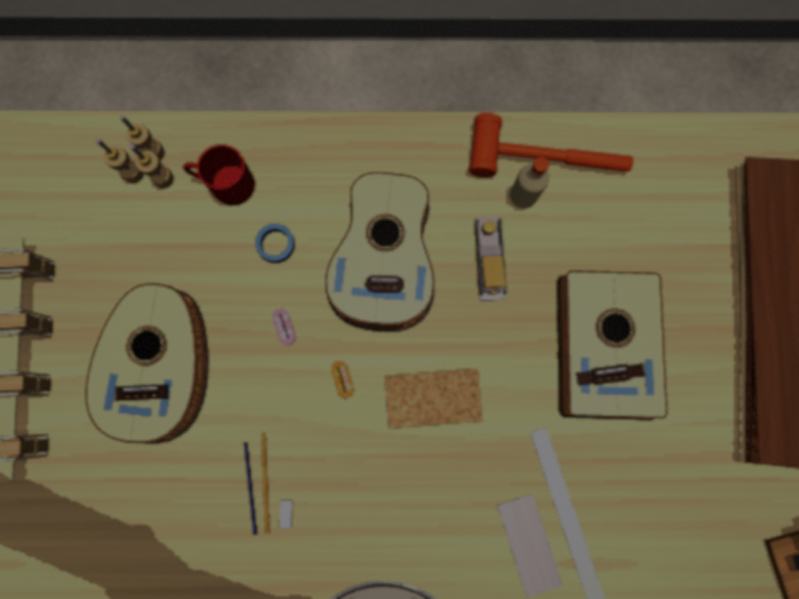

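View pics/sc1.png

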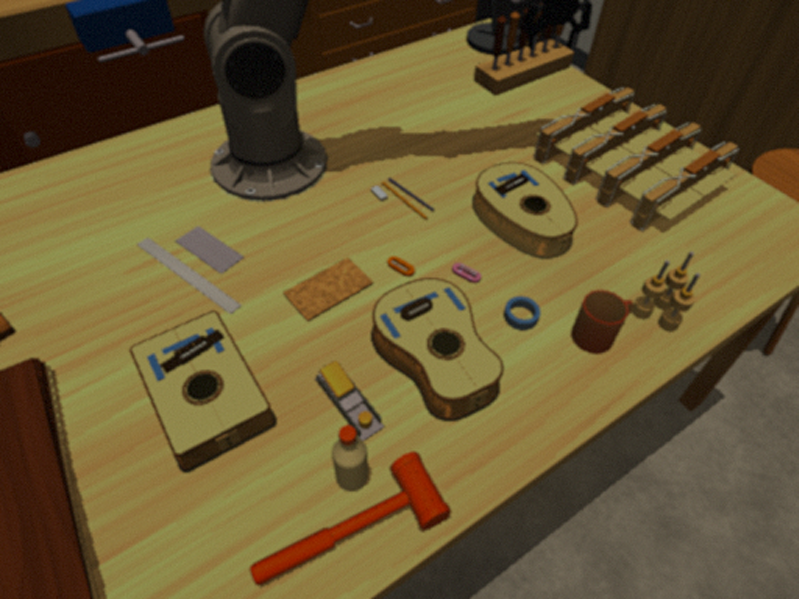

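Top view (800-px coordinates): the pineapple (146,365) carries the rectangular bridge (142,392). The figure-eight (385,250) carries the round-ended one (384,284), and the box (615,345) carries the winged one (611,374). The pad is at (433,398), the plane at (490,258) and the tape roll at (275,243). The pink (284,327) and orange (342,379) pieces on the bench are look-alikes; the dark round-ended one on the figure-eight fits the description. Next is a crop to confirm this and get rough positions.

Run:
```python
from h import *
im=cv2.imread('pics/raw_top1.png')
s=6
f=lambda x0,y0,w,h:cv2.resize(im[y0:y0+h,x0:x0+w],None,fx=s,fy=s,interpolation=cv2.INTER_CUBIC)
a=f(205,130,66,50);b=f(352,195,66,50);c=f(62,210,66,50);d=f(240,230,66,50)
cv2.imwrite('pics/m.png',np.vstack([np.hstack([a,b]),np.hstack([c,d])]))
q=1/1.5605
for n,u,v,z in [('eh',385,232,66),('eb',384,284,75),('bh',615,327,54),('bb',611,374,63),('ph',146,345,60),('pb',142,392,69),('pad',433,398,8),('padR',481,395,8),('padL',387,401,8),('plane',490,258,50),('tape',275,243,24)]:
    print(n,ray('top',u*q,v*q,z).round(0))
```

```text
eh [712.  -2.  66.]
eb [621.  -1.  75.]
bh [ 553. -384.   54.]
bb [ 475. -370.   63.]
ph [521. 387.  60.]
pb [445. 385.  69.]
pad [437. -84.   8.]
padR [ 443. -165.    8.]
padL [432.  -6.   8.]
plane [ 671. -180.   50.]
tape [703. 190.  24.]
```

View pics/m.png

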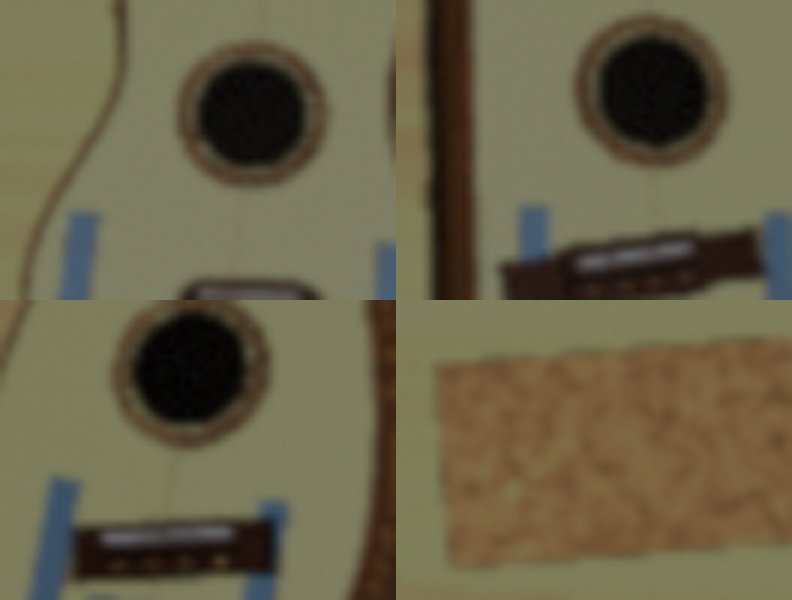

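The dark round-ended bridge is confirmed on the figure-eight body, and all three saddles already face the soundholes. The chain will be round → pad, winged → eight, bar → box, round → pine. First I hover above the figure-eight.

```bash
cat >> h.py <<'E'
def go(*ts):
    st=manip.observe();R=Ro.from_euler('xyz',st['tool_rot'],degrees=True).as_matrix();yaw=st['tool_rot'][2]
    print('at',np.round(st['ee_pos'],1),np.round(st['tool_rot'],1),'t',st['t'],'q',np.round(st['joint_pos']),'gap',round(float(st['finger_gap']),3),'f',np.round(st['ft_force'],1))
    for x,y,z,w in ts:
        print([x,y,z,w],'->',np.round(R.T@(np.array([x,y,z])-st['ee_pos']),1),round(-((w-yaw+180)%360-180),1))
E
python3 -c "
from h import *
go((650,0,190,90))"
```

```text
at [278.7 614.4 230.7] [-179.9    0.   155.6] t 0.1 q [-74.  24.   4.  92.  -2.  64.  -4.] gap 1.001 f [-0.7  0.1 -0.6]
[650, 0, 190, 90] -> [-592.  -406.1   41.2] 65.6
```

```bash
python3 -m handwheel '[[[-592,-406,41,65.6],[-592,-406,41,65.6],[-592,-406,41,65.6],[-592,-406,41,65.6],[-592,-406,41,65.6],[-592,-406,41,65.6],[-592,-406,41,65.6],[-592,-406,41,65.6],[-592,-406,41,65.6],[-592,-406,41,65.6],[-592,-406,41,65.6],[-592,-406,41,65.6],[-592,-406,41,65.6],[-592,-406,41,65.6],[-592,-406,41,65.6],[-592,-406,41,65.6],[-592,-406,41,65.6],[-592,-406,41,65.6],[-592,-406,41,65.6],[-592,-406,41,65.6]]]' 0
python3 - <<'E'
from h import *
go((650,0,190,90))
E
```

```text
t: 1.77
ee_pos: [650.0, -0.4, 189.7]
tool_rot: [-179.9, 0.0, 89.9]
ft_force: [-0.2, 0.6, 0.3]
finger_gap: 1.002
at [ 6.500e+02 -4.000e-01  1.897e+02] [-179.9    0.    89.9] t 1.7667 q [-27.  26.  29.  99. -15.  58.   7.] gap 1.002 f [-0.2  0.6  0.3]
[650, 0, 190, 90] -> [ 0.4 -0.  -0.3] -0.1
```

Run:
```python
from h import *
import json
st=manip.observe();json.dump([list(st['ee_pos']),list(st['tool_rot'])],open('st_e.json','w'))
save('wrist','we.png',s=1.56)
```

```text
(no output)
```

View pics/we.png

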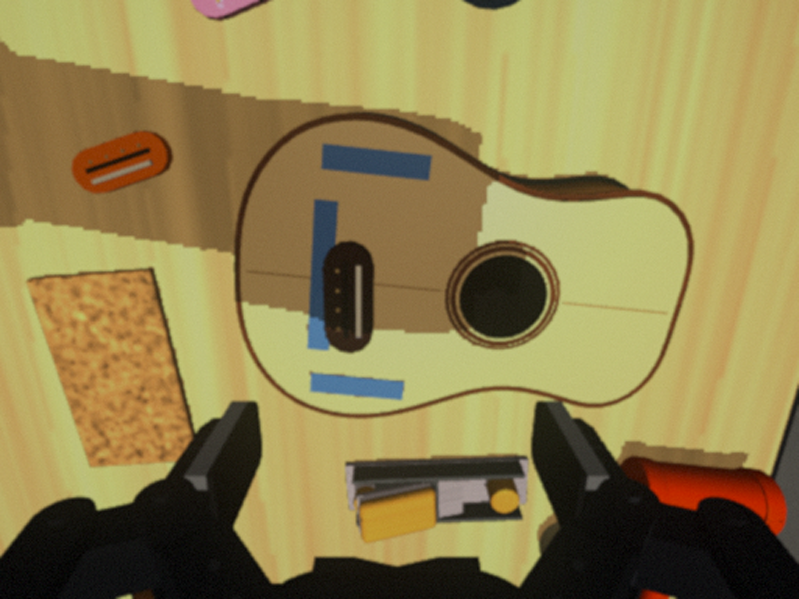

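The wrist view shows the figure-eight hole at (503,296). Its centre line runs from (247,271) to (667,312). The round bridge is at (349,297), with its saddle from (359,266) to (357,338), and the pad corners are visible at left.

```bash
cat >> h.py <<'E'
import json
def wr(f,**pts):
    e,t=json.load(open(f));st=dict(ee_pos=np.array(e),tool_rot=t);q=1/1.5605;o={}
    for k,(u,v,z) in pts.items(): o[k]=ray('wrist',u*q,v*q,z,st); print(k,o[k].round(1))
    return o
def ang(a,b): return float(np.degrees(np.arctan2(b[1]-a[1],b[0]-a[0])))
def body(o,h,a,b):
    th=np.radians(ang(o[a],o[b]));c=o[h][:2]-80*np.array([np.cos(th),np.sin(th)])
    l=o[a][:2];n=np.array([-np.sin(th),np.cos(th)])
    print('yaw',round(np.degrees(th),1),'slot',c.round(1),'hole off line',round(float((o[h][:2]-l)@n),1))
E
python3 - <<'E'
from h import *
o=wr('st_e.json',h=(503,296,66),a=(247,271,66),b=(667,312,66),hl=(459,296,66),hr=(547,296,66),bt=(349,242,75),bb=(348.5,352,75),bl=(324,297,75),br=(374,297,75),s1=(359,266,78),s2=(357.5,338,78),
t1=(377,162,66),t2=(357,386,66),p1=(30,280,8),p2=(152,269,8),p3=(194,440,8),p4=(90,466,8))
body(o,'h','a','b'); print('saddle',ang(o['s2'],o['s1'])-90,'bridge c',(o['bt']+o['bb'])/2,'t',ang(o['t2'],o['t1'])-90,(o['t1']+o['t2'])/2)
E
```

```text
h [713.   -2.4  66. ]
a [565.3  12.6  66. ]
b [810.2 -12.4  66. ]
hl [687.3  -2.4  66. ]
hr [738.6  -2.5  66. ]
bt [625.2  31.2  75. ]
bb [622.7 -34.   75. ]
bl [ 6.101e+02 -1.000e-01  7.500e+01]
br [ 6.382e+02 -1.000e-01  7.500e+01]
s1 [630.5  18.6  78. ]
s2 [628.5 -23.9  78. ]
t1 [640.6  72.4  66. ]
t2 [626.2 -61.4  66. ]
p1 [393.   -9.3   8. ]
p2 [480.2  -1.3   8. ]
p3 [ 490.  -141.2    8. ]
p4 [ 402.1 -166.     8. ]
yaw -5.8 slot [633.4   5.7] hole off line -0.0
saddle -2.6724268697910247 bridge c [623.95835567  -1.40050314  75.        ] t -6.122647595097135 [633.41780651   5.52302217  66.        ]
```

Sizes check out: hole 51 mm, bridge 65×28 mm, and the tape midpoint agrees with the computed slot. Next, pick the round bridge.

Run:
```python
from h import *
go((624.3,-1,100,87.5),(624.3,-1,70,87.5))
```

```text
at [649.8   0.9 189.8] [-179.9   -0.    90. ] t 1.8167 q [-27.  26.  29.  99. -15.  58.   7.] gap 1.004 f [-0.6  1.1  0.2]
[624.3, -1, 100, 87.5] -> [ -1.9 -25.5  89.9] 2.5
[624.3, -1, 70, 87.5] -> [ -1.9 -25.4 119.9] 2.5
```

```bash
python3 -m handwheel '[[[-1,-25.5,30,2.5],[-1,-25.5,60,2.5],[-1,-25.5,80,2.5],[-1,-25.5,95,2.5],[-1,-25.5,105,2.5],[-1,-25.5,112,2.5],[-1,-25.5,117,2.5],[-1,-25.5,120,2.5],[-1,-25.5,120,2.5]]]' 0.5 30
python3 - <<'E'
from h import *
go((624.3,-1,67,87.5))
save('wrist','w2.png',(100,140,420,380),2.4)
E
```

```text
t: 2.57
ee_pos: [624.8, -0.4, 70.3]
tool_rot: [180.0, -0.0, 87.5]
ft_force: [-1.0, 0.7, 0.2]
finger_gap: 0.505
at [ 6.248e+02 -4.000e-01  7.030e+01] [180.   -0.   87.5] t 2.5667 q [-25.  32.  26. 107. -19.  45.   8.] gap 0.505 f [-1.   0.7  0.2]
[624.3, -1, 67, 87.5] -> [-0.6 -0.5  3.3] 0.0
```

View pics/w2.png

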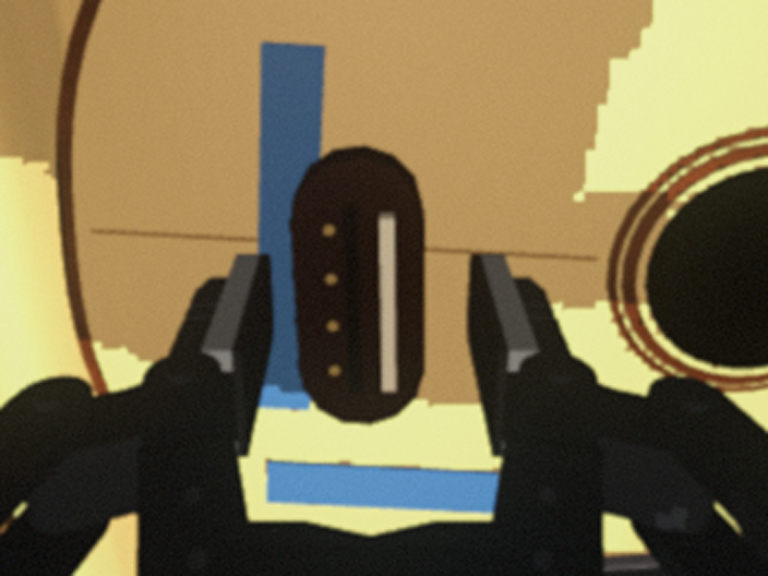

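The jaws straddle the round bridge squarely, with clearance on both sides. Lower slightly and close.

```bash
python3 -m handwheel '[[[0,0,2,0],[0,0,3.5,0],[0,0,3.5,0]]]' && python3 -m handwheel '[[[0,0,0,0],[0,0,0,0],[0,0,0,0],[0,0,0,0],[0,0,0,0],[0,0,0,0]]]' 1 30 && python3 -m handwheel '[[[0,0,-3,0],[0,0,-10,0],[0,0,-25,0],[0,0,-40,0],[0,0,-40,0]]]'
python3 - <<'E'
from h import *
go((437,-84,110,90))
save('wrist','w3.png',(100,140,420,380),2.4)
E
```

```text
t: 2.87
ee_pos: [624.8, -0.6, 66.9]
tool_rot: [180.0, -0.0, 87.5]
ft_force: [-0.2, -0.5, 0.4]
finger_gap: 0.503
t: 3.37
ee_pos: [624.9, -0.6, 67.1]
tool_rot: [180.0, -0.0, 87.5]
ft_force: [-1.5, -0.0, 5.2]
finger_gap: 0.317
t: 3.78
ee_pos: [626.1, -0.8, 109.8]
tool_rot: [179.8, -0.0, 87.5]
ft_force: [1.2, 0.2, 0.3]
finger_gap: 0.321
at [626.1  -0.8 109.8] [179.8  -0.   87.5] t 3.7833 q [-26.  30.  27. 106. -18.  49.   7.] gap 0.321 f [1.2 0.2 0.3]
[437, -84, 110, 90] -> [ -91.4 -185.3   -0.9] -2.5
```

View pics/w3.png

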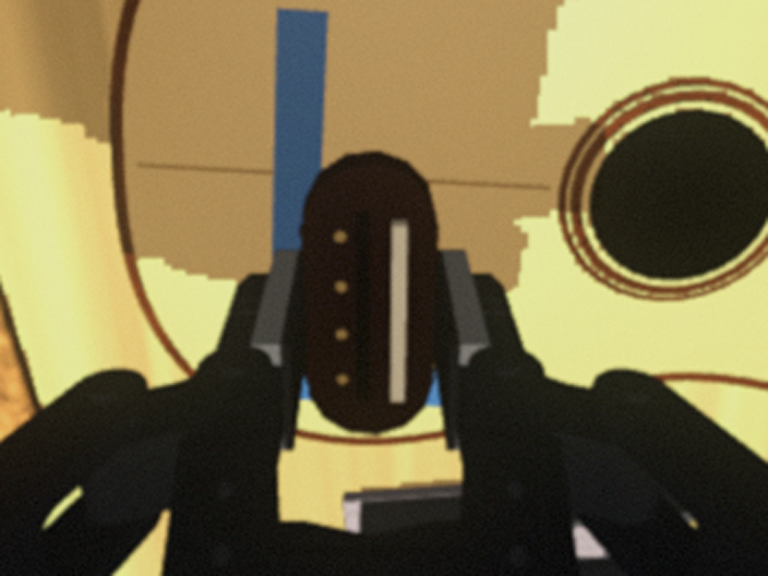

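Held straight (gap 0.32 ≈ 27–28 mm). Closing pressed about 5 N, so I'll stay slightly higher next time. Carry it to the pad.

```bash
python3 -m handwheel '[[[-20,-40,0,0],[-40,-80,0,0],[-60,-120,0,0],[-78,-155,5,0],[-86,-172,15,0],[-90,-179,35,0],[-90,-179,55,0],[-90,-179,70,0],[-90,-179,80,0],[-90,-179,80,0],[-90,-179,80,0]]]'
python3 - <<'E'
from h import *
go((442,-83,10,87.5))
E
```

```text
t: 4.75
ee_pos: [441.7, -82.9, 26.7]
tool_rot: [-179.9, 0.0, 87.5]
ft_force: [0.2, 0.5, -0.6]
finger_gap: 0.317
at [441.7 -82.9  26.7] [-179.9    0.    87.5] t 4.75 q [-19.  24.  25. 130. -20.  29.  20.] gap 0.317 f [ 0.2  0.5 -0.6]
[442, -83, 10, 87.5] -> [-0.1  0.3 16.7] -0.0
```

```bash
python3 -m handwheel '[[[0,0,7,0],[0,0,12,0],[0,0,15,0],[0,0,16.5,0],[0,0,17,0],[0,0,17,0]]]' && python3 -m handwheel '[[[0,0,0,0],[0,0,0,0],[0,0,0,0],[0,0,0,0]]]' 0.5 && python3 -m handwheel '[[[0,0,-5,0],[0,0,-20,0],[0,0,-50,0],[0,0,-90,0],[0,0,-130,0],[0,0,-150,0],[0,0,-150,0]]]'
python3 - <<'E'
from h import *
go((500,-380,190,90))
E
```

```text
t: 5.25
ee_pos: [442.0, -82.8, 9.8]
tool_rot: [-180.0, 0.0, 87.5]
ft_force: [-1.3, 0.3, -0.6]
finger_gap: 0.319
t: 5.58
ee_pos: [442.1, -82.7, 9.9]
tool_rot: [180.0, -0.0, 87.5]
ft_force: [0.6, 0.4, -0.5]
finger_gap: 0.499
t: 6.17
ee_pos: [444.0, -82.9, 164.1]
tool_rot: [179.6, -0.1, 87.5]
ft_force: [1.1, 0.0, 0.3]
finger_gap: 0.5
at [444.  -82.9 164.1] [ 1.796e+02 -1.000e-01  8.750e+01] t 6.1667 q [-29.   8.  35. 125.  -7.  47.   7.] gap 0.5 f [1.1 0.  0.3]
[500, -380, 190, 90] -> [-294.3   69.1  -25.9] -2.5
```

```bash
python3 -m handwheel '[[[-40,9,-4,0],[-80,18,-8,0],[-120,28,-12,-1],[-160,37,-17,-2],[-200,46,-22,-2.5],[-240,56,-26,-2.5],[-275,65,-27,-2.5],[-294,69,-27,-2.5],[-294,69,-27,-2.5],[-294,69,-27,-2.5],[-294,69,-27,-2.5]]]'
python3 - <<'E'
from h import *
st=manip.observe();json.dump([list(st['ee_pos']),list(st['tool_rot'])],open('st_b.json','w'))
go()
save('wrist','wb.png',s=1.56)
E
```

```text
t: 7.08
ee_pos: [497.7, -378.8, 186.4]
tool_rot: [-179.9, -0.0, 90.0]
ft_force: [-0.2, 0.9, 0.3]
finger_gap: 0.5
at [ 497.7 -378.8  186.4] [-179.9   -0.    90. ] t 7.0833 q [  3.  26.  37. 103. -18.  57.  48.] gap 0.5 f [-0.2  0.9  0.3]
```

View pics/wb.png

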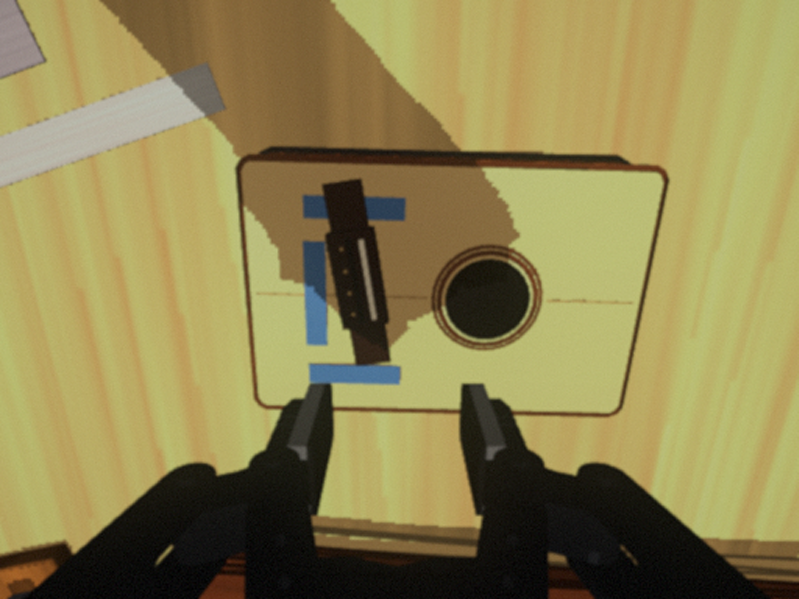

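The box hole is at (487,299) and its centre line runs from (256,294) to (632,303). The winged bridge's middle block has corners (328,233), (374,227), (388,322) and (345,328), and its saddle runs from (361,238) to (374,319).

Run:
```python
from h import *
o=wr('st_b.json',h=(487,299,54),a=(256,294,54),b=(632,303,54),hl=(445,299,54),hr=(530,299,54),c1=(328,233,63),c2=(374,227,63),c3=(388,322,63),c4=(345,328,63),w1=(342,182,58.5),w2=(372,361,58.5),s1=(361,238,66),s2=(374,319,66),t1=(354,208,54),t2=(355,374,54))
body(o,'h','a','b')
print('c',sum(o[k] for k in('c1','c2','c3','c4'))/4,(o['w1']+o['w2'])/2,'ang',ang(o['w2'],o['w1'])-90,ang(o['s2'],o['s1'])-90,'tape',(o['t1']+o['t2'])/2,ang(o['t2'],o['t1'])-90)
print('len',np.linalg.norm(o['w1']-o['w2']))
go((472,-370,100,98))
```

```text
h [ 553.2 -385.3   54. ]
a [ 414.1 -382.3   54. ]
b [ 641.  -387.8   54. ]
hl [ 527.9 -385.4   54. ]
hr [ 579.1 -385.3   54. ]
c1 [ 460.4 -343.8   63. ]
c2 [ 486.1 -340.4   63. ]
c3 [ 493.6 -396.8   63. ]
c4 [ 467.9 -400.7   63. ]
w1 [ 468.7 -316.5   58.5]
w2 [ 483.4 -424.5   58.5]
s1 [ 479. -346.   66.]
s2 [ 485.5 -393.8   66. ]
t1 [ 474.5 -331.2   54. ]
t2 [ 472.2 -435.8   54. ]
yaw -1.4 slot [ 473.2 -383.4] hole off line 0.3
c [ 477.02174034 -370.40712363   63.        ] [ 476.08723697 -370.49729159   58.5       ] ang 7.762117397068224 7.735187985785416 tape [ 473.35085181 -383.4771606    54.        ] -1.2638251171331945
len 108.95049500972907
at [ 498.  -378.3  186.5] [-180.   -0.   90.] t 7.1333 q [  3.  26.  37. 103. -18.  57.  48.] gap 0.502 f [ 1.2 -0.3  0. ]
[472, -370, 100, 98] -> [  8.3 -25.9  86.6] -8.0
```

```bash
python3 -m handwheel '[[[8,-21,30,-7],[8,-21,65,-7.7],[8,-21,90,-7.7],[8,-21,105,-7.7],[8,-21,116,-7.7],[8,-21,124,-7.7],[8,-21,126,-7.7],[8,-21,126,-7.7],[8,-21,126,-7.7]]]'
python3 -c "
from h import *
go((476.8,-370.4,56.3,97.7))"
```

```text
t: 7.88
ee_pos: [477.5, -371.6, 61.7]
tool_rot: [180.0, 0.0, 97.7]
ft_force: [-0.2, -0.6, -0.1]
finger_gap: 0.501
at [ 477.5 -371.6   61.7] [180.    0.   97.7] t 7.8833 q [  9.  33.  30. 110. -24.  43.  60.] gap 0.501 f [-0.2 -0.6 -0.1]
[476.8, -370.4, 56.3, 97.7] -> [ 1.3 -0.6  5.4] 0.0
```

```bash
python3 -m handwheel '[[[1,-0.5,3,0],[1,-0.5,5,0],[1,-0.5,5.5,0],[1,-0.5,5.5,0]]]' && python3 -m handwheel '[[[0,0,0,0],[0,0,0,0],[0,0,0,0],[0,0,0,0],[0,0,0,0],[0,0,0,0]]]' 1 30 && python3 -m handwheel '[[[0,0,-3,0],[0,0,-10,0],[0,0,-30,0],[0,0,-60,0],[0,0,-80,0],[0,0,-80,0],[0,0,-80,0]]]'
python3 - <<'E'
from h import *
go((633.5,5.6,136,84))
save('wrist','w4.png',(100,140,420,380),2.4)
E
```

```text
t: 8.22
ee_pos: [476.5, -370.5, 55.4]
tool_rot: [180.0, 0.0, 97.7]
ft_force: [-0.3, 0.2, 0.5]
finger_gap: 0.502
t: 8.72
ee_pos: [476.5, -370.6, 55.6]
tool_rot: [180.0, 0.0, 97.7]
ft_force: [-1.3, 1.1, 6.1]
finger_gap: 0.314
t: 9.3
ee_pos: [477.0, -370.8, 136.7]
tool_rot: [179.9, 0.1, 97.7]
ft_force: [0.2, 0.4, -0.6]
finger_gap: 0.317
at [ 477.  -370.8  136.7] [1.799e+02 1.000e-01 9.770e+01] t 9.3 q [  6.  27.  34. 108. -19.  51.  57.] gap 0.317 f [ 0.2  0.4 -0.6]
[633.5, 5.6, 136, 84] -> [352.  205.5   0.7] 13.7
```

View pics/w4.png

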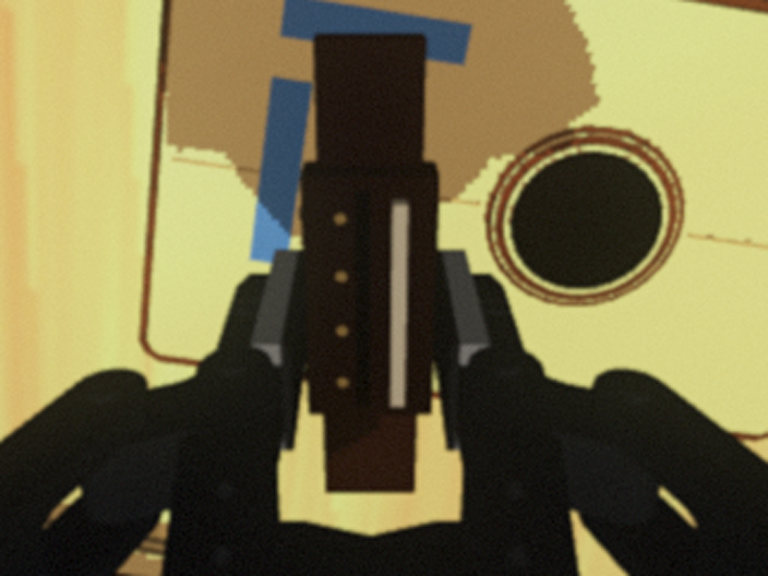

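Winged bridge held square and centred. Carry it to the figure-eight slot.

```bash
python3 -m handwheel '[[[30,17,0,2],[60,35,0,5],[93,54,0,8],[126,73,0,11],[159,93,0,13.5],[192,112,0,13.7],[225,131,0,13.7],[258,151,0,13.7],[290,169,0,13.7],[320,187,0,13.7],[340,199,10,13.7],[352,205.5,25,13.7],[352,205.5,40,13.7],[352,205.5,40,13.7],[352,205.5,40,13.7]]]'
python3 - <<'E'
from h import *
go((633.5,5.6,68.7,84))
save('wrist','w5.png',s=1.56)
E
```

```text
t: 10.6
ee_pos: [631.9, 5.3, 94.1]
tool_rot: [-179.8, 0.1, 84.0]
ft_force: [-0.2, -0.6, 0.9]
finger_gap: 0.312
at [631.9   5.3  94.1] [-1.798e+02  1.000e-01  8.400e+01] t 10.6 q [-31.  33.  33. 106. -23.  49.   8.] gap 0.312 f [-0.2 -0.6  0.9]
[633.5, 5.6, 68.7, 84] -> [ 0.5  1.6 25.4] -0.0
```

View pics/w5.png

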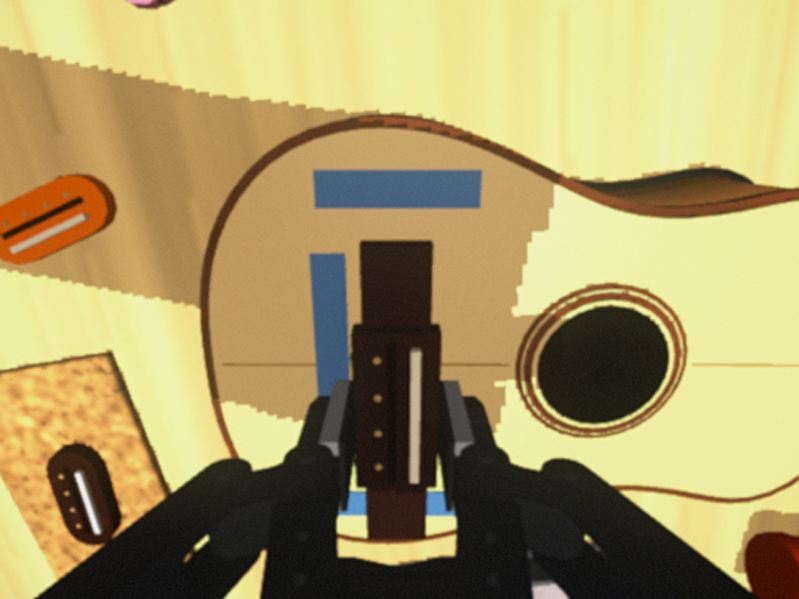

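Aligned: the centre line is level, the wings are perpendicular to it, and the bridge lies between the tapes. Lower and release.

```bash
python3 -m handwheel '[[[0.3,1.5,10,0],[0.3,1.5,18,0],[0.3,1.5,22,0],[0.3,1.5,24.5,0],[0.3,1.5,26,0],[0.3,1.5,26.4,0],[0.3,1.5,26.4,0]]]' && python3 -m handwheel '[[[0,0,0,0],[0,0,0,0],[0,0,0,0],[0,0,0,0]]]' 0.5 && python3 -m handwheel '[[[0,0,-5,0],[0,0,-20,0],[0,0,-50,0],[0,0,-90,0],[0,0,-120,0],[0,0,-120,0],[0,0,-120,0]]]'
python3 - <<'E'
from h import *
st=manip.observe();json.dump([list(st['ee_pos']),list(st['tool_rot'])],open('st_e2.json','w'))
save('wrist','we2.png',s=1.56)
go((480,375,190,90))
E
```

```text
t: 11.23
ee_pos: [634.5, 5.9, 69.0]
tool_rot: [180.0, 0.0, 84.0]
ft_force: [-0.0, 0.6, -0.6]
finger_gap: 0.315
t: 11.57
ee_pos: [634.5, 6.1, 69.1]
tool_rot: [180.0, -0.0, 84.0]
ft_force: [0.7, 0.2, 0.4]
finger_gap: 0.505
t: 12.15
ee_pos: [635.4, 6.0, 191.1]
tool_rot: [179.8, -0.1, 84.0]
ft_force: [-0.3, -0.2, -0.5]
finger_gap: 0.501
at [634.5   6.2 189.5] [179.9  -0.   84. ] t 12.2 q [-34.  27.  37. 101. -19.  58.   4.] gap 0.499 f [-0.2 -0.1  0. ]
[480, 375, 190, 90] -> [ 350.7 -192.1   -0.4] -6.0
```

View pics/we2.png

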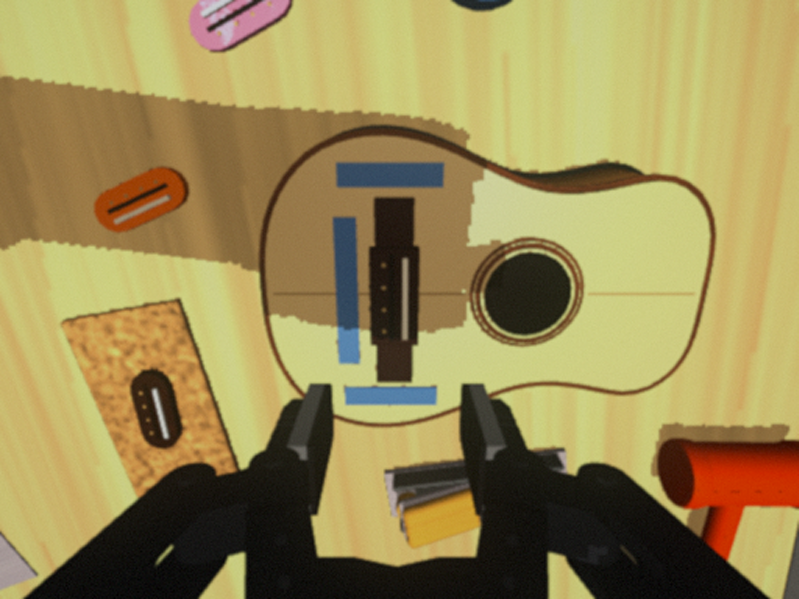

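The winged bridge lies flat and square between the tapes at (394,290), with its saddle towards the hole. Next, the pineapple.

```bash
python3 -m handwheel '[[[35,-19,0,-2],[70,-38,0,-4],[105,-57,0,-6],[140,-77,0,-6],[175,-96,0,-6],[210,-115,0,-6],[245,-134,0,-6],[280,-153,0,-6],[315,-172,0,-6],[340,-186,0,-6],[350.7,-192,0,-6],[350.7,-192,0,-6],[350.7,-192,0,-6],[350.7,-192,0,-6]]]'
python3 - <<'E'
from h import *
st=manip.observe();json.dump([list(st['ee_pos']),list(st['tool_rot'])],open('st_p.json','w'))
go()
save('wrist','wp.png',s=1.56)
E
```

```text
t: 13.37
ee_pos: [480.7, 373.2, 188.4]
tool_rot: [-180.0, 0.1, 89.9]
ft_force: [0.4, -0.8, 0.4]
finger_gap: 0.502
at [480.7 373.2 188.4] [-1.80e+02  1.00e-01  8.99e+01] t 13.3667 q [-69.  23.  32. 105. -15.  56. -31.] gap 0.502 f [ 0.4 -0.8  0.4]
```

View pics/wp.png

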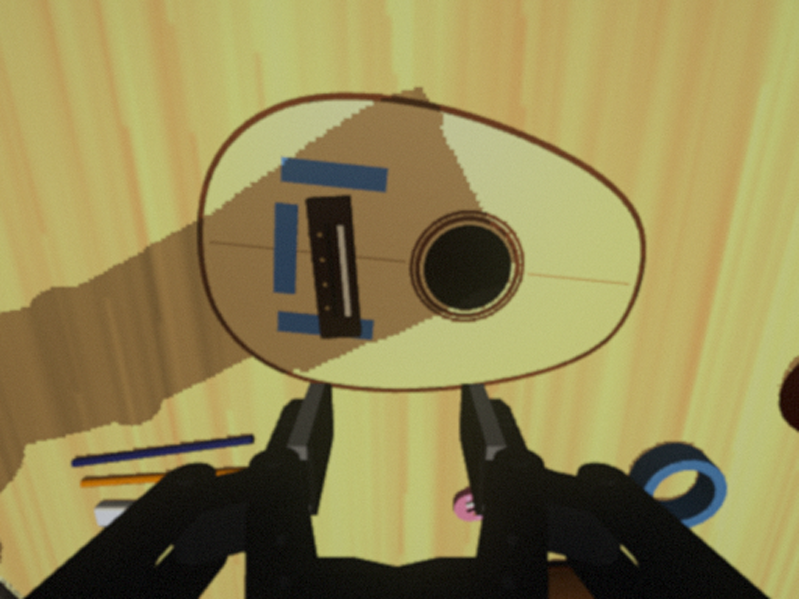

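The pineapple hole is at (467,266) and its centre line runs from (210,242) to (629,284). The bar bridge corners are (306,199), (350,195), (361,334) and (321,338), and the saddle runs from (340,226) to (348,316).

Run:
```python
from h import *
o=wr('st_p.json',h=(467.5,266,60),a=(210,242,60),b=(629,284,60),hl=(424,266,60),hr=(511,266,60),c1=(306,199,69),c2=(350,195,69),c3=(361,334,69),c4=(321,338,69),s1=(340,226,72),s2=(348,316,72),t1=(335,174,60),t2=(326,326,60))
body(o,'h','a','b')
print('c',sum(o[k] for k in('c1','c2','c3','c4'))/4,'ang',ang((o['c4']+o['c3'])/2,(o['c1']+o['c2'])/2)-90,ang(o['s2'],o['s1'])-90,'tape',(o['t1']+o['t2'])/2,ang(o['t2'],o['t1'])-90)
```

```text
h [522.8 387.8  60. ]
a [375.1 402.   60. ]
b [618.3 376.8  60. ]
hl [497.6 387.8  60. ]
hr [548.1 387.8  60. ]
c1 [433.2 427.1  69. ]
c2 [456.8 429.2  69. ]
c3 [460.7 348.9  69. ]
c4 [437.  346.3  69. ]
s1 [451.2 413.1  72. ]
s2 [453.7 361.3  72. ]
t1 [448.1 439.4  60. ]
t2 [438.9 350.4  60. ]
yaw -5.9 slot [443.3 396. ] hole off line 1.1
c [446.89998931 387.86499312  69.        ] ang 2.724539771790475 2.825833432823586 tape [443.49218794 394.91329603  60.        ] -5.952504840531901
```

```bash
python3 -m handwheel '[[[14,-33.5,25,-2.8],[14,-33.5,60,-2.8],[14,-33.5,85,-2.8],[14,-33.5,102,-2.8],[14,-33.5,112,-2.8],[14,-33.5,119,-2.8],[14,-33.5,121,-2.8],[14,-33.5,121,-2.8],[14,-33.5,121,-2.8]]]'
python3 -c "
from h import *
go((446.9,387.9,62,92.8))"
```

```text
t: 14.17
ee_pos: [447.3, 388.9, 68.8]
tool_rot: [180.0, -0.0, 92.8]
ft_force: [-0.3, -0.1, 0.4]
finger_gap: 0.501
at [447.3 388.9  68.8] [180.   -0.   92.8] t 14.1667 q [-68.  30.  27. 111. -20.  43. -27.] gap 0.501 f [-0.3 -0.1  0.4]
[446.9, 387.9, 62, 92.8] -> [-1.  -0.5  6.8] -0.0
```

```bash
python3 -m handwheel '[[[-1,-0.5,3,0],[-1,-0.5,5.5,0],[-1,-0.5,6.8,0],[-1,-0.5,6.8,0]]]' && python3 -m handwheel '[[[0,0,0,0],[0,0,0,0],[0,0,0,0],[0,0,0,0],[0,0,0,0],[0,0,0,0]]]' 1 30 && python3 -m handwheel '[[[0,0,-3,0],[0,0,-10,0],[0,0,-30,0],[0,0,-60,0],[0,0,-100,0],[0,0,-100,0],[0,0,-100,0]]]'
python3 - <<'E'
from h import *
go((473.3,-383.4,160,88.7))
save('wrist','w6.png',(100,140,420,380),2.4)
E
```

```text
t: 14.5
ee_pos: [446.1, 387.8, 61.0]
tool_rot: [-180.0, 0.0, 92.8]
ft_force: [0.0, -1.1, 0.1]
finger_gap: 0.504
t: 15.0
ee_pos: [446.3, 387.9, 61.3]
tool_rot: [180.0, -0.0, 92.8]
ft_force: [-1.3, -1.3, 6.3]
finger_gap: 0.272
t: 15.58
ee_pos: [447.1, 388.7, 163.7]
tool_rot: [179.9, -0.2, 92.8]
ft_force: [-1.0, -0.2, -1.7]
finger_gap: 0.271
at [447.1 388.7 163.7] [179.9  -0.2  92.8] t 15.5833 q [-72.  23.  31. 108. -15.  53. -31.] gap 0.271 f [-1.  -0.2 -1.7]
[473.3, -383.4, 160, 88.7] -> [-772.4  -11.6    1.1] 4.1
```

View pics/w6.png

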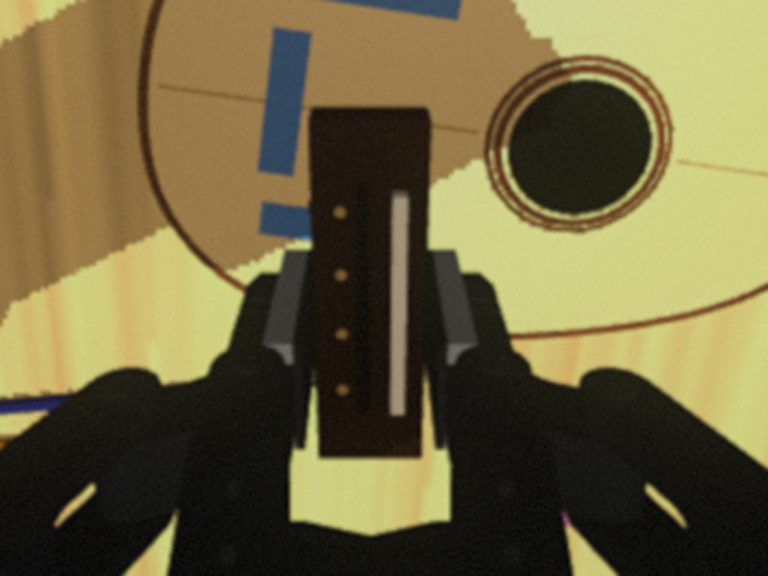

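Bar bridge held square. Carry it to the box.

```bash
python3 -m handwheel '[[[-38,0,0,0],[-76,2,0,0],[-114,4,0,0],[-152,6,0,0],[-190,8,0,0],[-228,8,0,0],[-266,8,0,0],[-304,8,0,1],[-342,8,0,2],[-380,6,0,3],[-418,4,0,4.1],[-456,2,0,4.1],[-494,0,0,4.1],[-532,-2,0,4.1],[-570,-4,0,4.1],[-608,-6,0,4.1],[-646,-8,0,4.1],[-684,-10,0,4.1],[-722,-11,0,4.1],[-755,-11.6,5,4.1]]]' && python3 -c "
from h import *
go((473.3,-383.4,80,88.7))"
```

```text
t: 17.3
ee_pos: [470.7, -369.3, 155.6]
tool_rot: [-179.9, 0.0, 88.7]
ft_force: [1.0, 0.6, -0.4]
finger_gap: 0.268
at [ 470.7 -369.3  155.6] [-179.9    0.    88.7] t 17.3 q [ -0.  27.  43. 108. -23.  54.  51.] gap 0.268 f [ 1.   0.6 -0.4]
[473.3, -383.4, 80, 88.7] -> [-14.    3.   75.6] -0.0
```

```bash
python3 -m handwheel '[[[-8,2,15,0],[-12,3,35,0],[-14,3,55,0],[-14,3,70,0],[-14,3,75,0],[-14,3,75,0],[-14,3,75,0],[-14,3,75,0]]]' && python3 -c "
from h import *
go((473.3,-383.4,57,88.7))
save('wrist','w7.png',s=1.56)"
```

```text
t: 17.97
ee_pos: [474.5, -381.1, 81.9]
tool_rot: [180.0, 0.0, 88.7]
ft_force: [0.7, 0.7, 0.2]
finger_gap: 0.269
at [ 474.5 -381.1   81.9] [180.    0.   88.7] t 17.9667 q [  4.  33.  38. 109. -28.  47.  56.] gap 0.269 f [0.7 0.7 0.2]
[473.3, -383.4, 57, 88.7] -> [-2.4 -1.2 24.9] 0.0
```

View pics/w7.png

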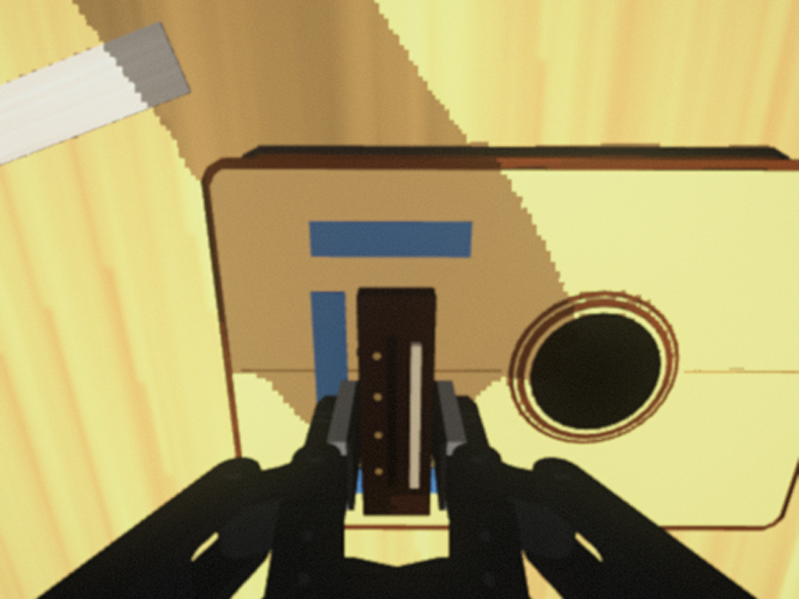

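Square and on the centre line. Lower and release.

```bash
python3 -m handwheel '[[[-2,-1.2,10,0],[-2,-1.2,18,0],[-2,-1.2,22,0],[-2,-1.2,24.5,0],[-2,-1.2,25.5,0],[-2,-1.2,26,0],[-2,-1.2,26,0],[-2,-1.2,26,0]]]' && python3 -m handwheel '[[[0,0,0,0],[0,0,0,0],[0,0,0,0],[0,0,0,0]]]' 0.5 && python3 -m handwheel '[[[0,0,-5,0],[0,0,-20,0],[0,0,-50,0],[0,0,-90,0],[0,0,-120,0],[0,0,-120,0],[0,0,-120,0]]]'
python3 - <<'E'
from h import *
st=manip.observe();json.dump([list(st['ee_pos']),list(st['tool_rot'])],open('st_b2.json','w'))
save('wrist','wb2.png',s=1.56)
go((442,-82.7,120,87.5))
E
```

```text
t: 18.68
ee_pos: [472.7, -382.7, 55.3]
tool_rot: [-180.0, -0.0, 88.7]
ft_force: [-2.9, 3.8, 8.0]
finger_gap: 0.265
t: 19.02
ee_pos: [473.0, -383.0, 55.1]
tool_rot: [-180.0, 0.0, 88.7]
ft_force: [-0.0, -0.2, -0.0]
finger_gap: 0.505
t: 19.6
ee_pos: [473.7, -383.4, 177.1]
tool_rot: [179.8, 0.1, 88.7]
ft_force: [-0.4, 0.8, -0.5]
finger_gap: 0.501
at [ 473.2 -382.7  175.6] [179.9   0.   88.7] t 19.65 q [  0.  27.  43. 106. -22.  56.  52.] gap 0.495 f [-0.9  0.3 -1.1]
[442, -82.7, 120, 87.5] -> [299.3 -37.9  55.6] 1.2
```

View pics/wb2.png

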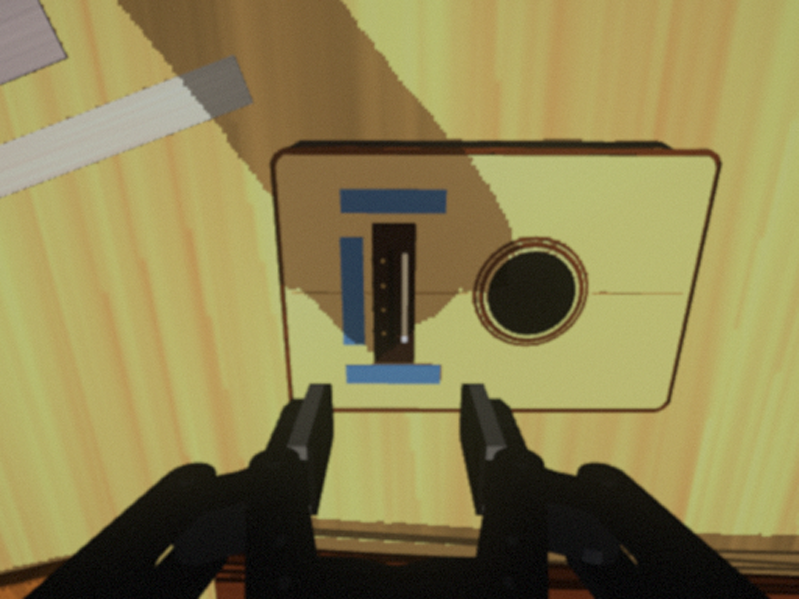

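The bar bridge sits at (394,293) on the box, inside the tapes. I check its numbers while moving to the pad.

```bash
python3 - <<'E'
from h import *
o=wr('st_b2.json',a=(373,224,63),b=(415,224,63),c=(413,363,63),d=(375,363,63),h=(531,292,54))
print('bar',sum(o[k] for k in 'abcd')/4,'want 473.3 -383.4 rel hole', o['h'])
o=wr('st_e2.json',a=(370,247,75),b=(418,247,75),c=(416,344,75),d=(372,344,75),h=(528,293,66))
print('winged',sum(o[k] for k in 'abcd')/4,'want 633.5 5.6')
E
python3 -m handwheel '[[[40,-5,0,1],[80,-10,5,1.2],[120,-15,10,1.2],[160,-20,20,1.2],[200,-25,35,1.2],[240,-30,50,1.2],[275,-35,55,1.2],[299,-38,75,1.2],[299,-38,105,1.2],[299,-38,130,1.2],[299,-38,145,1.2],[299,-38,145,1.2],[299,-38,145,1.2]]]'
python3 -c "
from h import *
go((442,-82.7,9.8,87.5))"
```

```text
a [ 463.5 -341.7   63. ]
b [ 485.9 -342.2   63. ]
c [ 484.  -424.2   63. ]
d [ 461.6 -423.7   63. ]
h [ 553.2 -384.6   54. ]
bar [ 473.73796895 -382.96105733   63.        ] want 473.3 -383.4 rel hole [ 553.20869806 -384.64911834   54.        ]
a [625.3  36.   75. ]
b [651.5  33.3  75. ]
c [645.2 -24.1  75. ]
d [619.5 -21.4  75. ]
h [713.3  -2.6  66. ]
winged [635.36643172   5.93549087  75.        ] want 633.5 5.6
t: 20.73
ee_pos: [440.5, -83.6, 29.4]
tool_rot: [-179.8, 0.1, 87.5]
ft_force: [-0.4, -0.2, 0.1]
finger_gap: 0.502
at [440.5 -83.6  29.4] [-1.798e+02  1.000e-01  8.750e+01] t 20.7333 q [-26.  26.  34. 131. -28.  31.  28.] gap 0.502 f [-0.4 -0.2  0.1]
[442, -82.7, 9.8, 87.5] -> [ 1.   1.5 19.6] -0.0
```

Both placed bridges are within 2 mm. Pick up the round one from the pad.

```bash
python3 -m handwheel '[[[0.5,1,10,0],[0.5,1,16,0],[0.5,1,18.5,0],[0.5,1,19,0],[0.5,1,19,0]]]' && python3 -m handwheel '[[[0,0,0,0],[0,0,0,0],[0,0,0,0],[0,0,0,0],[0,0,0,0],[0,0,0,0]]]' 1 30 && python3 -m handwheel '[[[0,0,-3,0],[0,0,-10,0],[0,0,-40,0],[0,0,-80,0],[0,0,-120,0],[0,0,-130,0],[0,0,-130,0]]]'
python3 - <<'E'
from h import *
go((443.4,395.4,140,84.1))
E
```

```text
t: 21.15
ee_pos: [442.8, -82.7, 11.3]
tool_rot: [180.0, -0.0, 87.5]
ft_force: [0.5, 0.5, 0.1]
finger_gap: 0.497
t: 21.65
ee_pos: [442.9, -82.7, 11.6]
tool_rot: [180.0, -0.0, 87.5]
ft_force: [-1.1, -0.4, 7.5]
finger_gap: 0.311
t: 22.23
ee_pos: [444.4, -82.4, 144.2]
tool_rot: [179.7, -0.1, 87.5]
ft_force: [0.0, -0.2, -0.0]
finger_gap: 0.315
at [444.4 -82.4 144.2] [ 1.797e+02 -1.000e-01  8.750e+01] t 22.2333 q [-39.  13.  47. 127. -13.  45.  15.] gap 0.315 f [ 0.  -0.2 -0. ]
[443.4, 395.4, 140, 84.1] -> [477.3 -21.7   5.2] 3.4
```

```bash
python3 -m handwheel '[[[38,-2,0,1],[76,-4,0,2],[114,-6,0,3],[152,-8,0,3.4],[190,-10,0,3.4],[228,-12,0,3.4],[266,-14,0,3.4],[304,-15,0,3.4],[342,-17,0,3.4],[380,-18,0,3.4],[415,-19,0,3.4],[445,-20,5,3.4],[465,-21,15,3.4],[477,-21.7,30,3.4],[477,-21.7,45,3.4],[477,-21.7,55,3.4],[477,-21.7,55,3.4],[477,-21.7,55,3.4]]]'
python3 - <<'E'
from h import *
go((443.4,395.9,64,84.1))
save('wrist','w8.png',s=1.56)
E
```

```text
t: 23.73
ee_pos: [441.9, 393.8, 85.8]
tool_rot: [-180.0, 0.1, 84.0]
ft_force: [0.3, -0.9, 0.5]
finger_gap: 0.313
at [441.9 393.8  85.8] [-1.8e+02  1.0e-01  8.4e+01] t 23.7333 q [-73.  30.  33. 111. -23.  45. -33.] gap 0.313 f [ 0.3 -0.9  0.5]
[443.4, 395.9, 64, 84.1] -> [ 2.3  1.3 21.8] -0.1
```

View pics/w8.png

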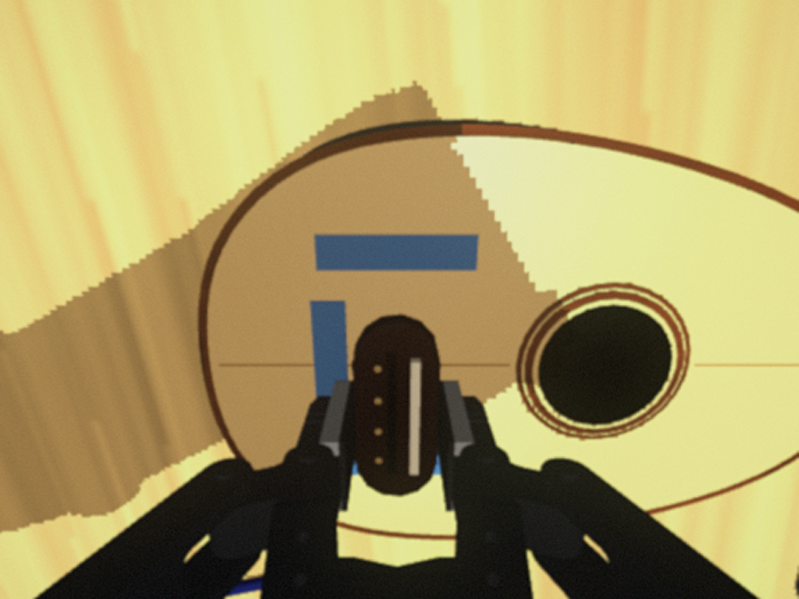

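The round bridge is square, in the slot and on the centre line. Lower it.

```bash
python3 -m handwheel '[[[2,1,8,0],[2,1,14,0],[2,1,18,0],[2,1,20,0],[2,1,20.5,0],[2,1,20.5,0],[2,1,20.5,0]]]'
```

```text
t: 24.37
ee_pos: [443.2, 396.8, 65.8]
tool_rot: [180.0, -0.0, 84.1]
ft_force: [0.9, 0.7, 0.1]
finger_gap: 0.312
```

```bash
python3 -m handwheel '[[[0,0,1,0],[0,0,1.5,0],[0,0,1.5,0]]]'; python3 -m handwheel '[[[0,0,0.5,0],[0,0,1,0],[0,0,1,0]]]'
```

```text
t: 24.62
ee_pos: [443.0, 396.8, 64.1]
tool_rot: [-180.0, -0.0, 84.1]
ft_force: [-1.2, -0.1, -0.6]
finger_gap: 0.315
t: 24.87
ee_pos: [443.1, 396.8, 63.6]
tool_rot: [-180.0, -0.0, 84.1]
ft_force: [-3.4, -2.2, 10.2]
finger_gap: 0.314
```

Contact where predicted (63.6 mm, 10 N). Release, back off and make the last look.

```bash
python3 -m handwheel '[[[0,0,0,0],[0,0,0,0],[0,0,0,0],[0,0,0,0]]]' 0.5 && python3 -m handwheel '[[[0,0,-5,0],[0,0,-20,0],[0,0,-50,0],[0,0,-90,0],[0,0,-120,0],[0,0,-120,0],[0,0,-120,0]]]'
python3 - <<'E'
from h import *
st=manip.observe();json.dump([list(st['ee_pos']),list(st['tool_rot'])],open('st_p2.json','w'))
save('wrist','wp2.png',s=1.56); go()
w=cv2.imread('pics/wp2.png');t=grab_frame('top')[:,:,::-1]
t=cv2.resize(t[60:310,30:450],None,fx=1.9,fy=1.9,interpolation=cv2.INTER_CUBIC)  # lower
w=w[80:460,180:680]
c=np.zeros((600,800,3),np.uint8)
w2=cv2.resize(w,None,fx=.7,fy=.7); c[:266,:350]=w2
t2=cv2.resize(t,(560,333)); c[267:600,:560]=t2
e=cv2.imread('pics/wp2.png')[140:390,240:690]; c[:250,350:800]=e
cv2.imwrite('pics/fin.png',c)
E
```

```text
t: 25.2
ee_pos: [443.0, 396.7, 63.0]
tool_rot: [-180.0, 0.0, 84.1]
ft_force: [-0.4, -0.3, -1.0]
finger_gap: 0.503
t: 25.78
ee_pos: [443.6, 397.4, 185.1]
tool_rot: [179.9, -0.2, 84.1]
ft_force: [-0.8, 0.4, -1.6]
finger_gap: 0.498
at [442.9 396.9 183.6] [ 1.80e+02 -1.00e-01  8.41e+01] t 25.8333 q [-78.  23.  38. 107. -17.  56. -38.] gap 0.501 f [ 0.4 -0.1 -0.6]
```

View pics/fin.png

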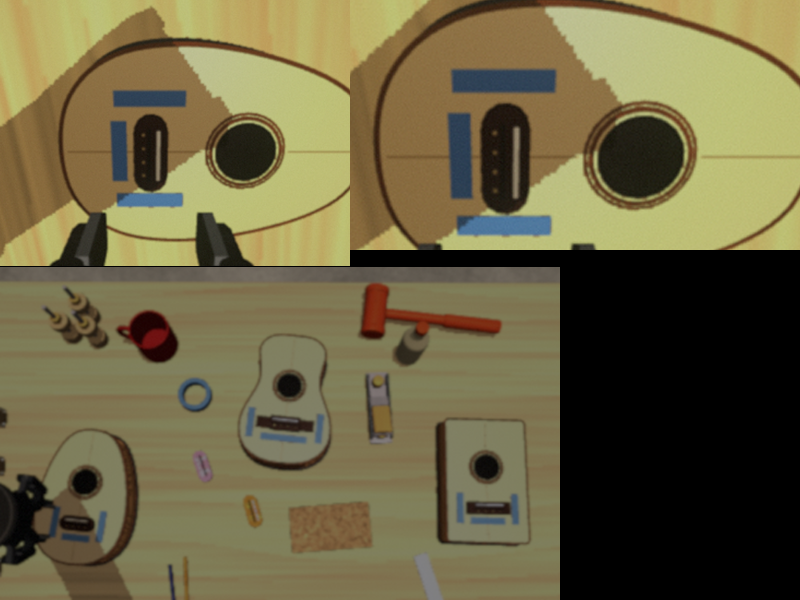

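All three bridges lie in their tapes, and the plane and tape roll have not moved. The round bridge is at wp2 (395,297) and the hole at (531,297). One numeric check, then hand in.

Run:
```python
from h import *
o=wr('st_p2.json',b=(395,298,69),h=(531,297,60))
th=np.radians(-5.9);d=(o['b']-o['h'])[:2];print(d@[np.cos(th),np.sin(th)],d@[-np.sin(th),np.cos(th)])
manip.finish_job()
```

```text
b [444.  397.1  69. ]
h [523.1 386.6  60. ]
-79.74664837761709 2.247855880179258
the job is handed in; nothing more can be done
```

The job is handed in at about 26 s. The winged bridge is on the figure-eight body, the rectangular one on the box and the round-ended one on the pineapple, using the cork pad for the round one in between.

**Last checks:**

| Bridge | Off its place, by camera |
|---|---|
| Winged | about 2 mm |
| Rectangular | about 0.6 mm |
| Round-ended | 0.3 mm along, 2.2 mm across |

- **Orientation:** in the pictures each bridge lies square within its tapes with the saddle towards the soundhole. I did not measure the final angles or flatness. The final check was by camera only.
- **Force:** the highest I read at the end of a move was about 11 N while setting down the round-ended bridge. Readings come only at the end of each call, so a brief peak in between would not show.
- **Plane and tape roll:** both look to be where they started. I judged this by eye from the last top view.
- **Gripper:** it was open and clear above the pineapple when I handed in.

No check failed or disagreed.

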